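Turn up the recipe card and hold the bag clip open over it

TASK

Turn the white recipe leaf of the wooden card stand fully up against its backboard, so that the recipe printed on its underside faces out. Then squeeze the red spring clip open, lift it off its rail, and bring it down over the top edge of leaf and board together at the orange band, one jaw in front and one behind, lips clearly below the edge. Finish holding it there: the program ends with the gripper still squeezing the clip wide open and the clip touching neither leaf nor board, so that I can slip more cards in; do not let go, and leave the other things on the worktop where they are.

Things in the scene. Friction and masses are not known exactly. Their poses are not given: they have to be found in the camera images.
- stand: Fixed wooden recipe card stand. Origin on the worktop under the board's front; z up, front is -x, y along the board. Foot 85 mm (x -34 to +51) by 156 mm, 12 mm high. Upright backboard 5.5 mm thick (x 0 to 5.5), 148 mm wide, top edge at z = 125 mm. The leaf's hinge line runs along y at x = -3, z = 20 mm.
- leaf (a joint): Hinge of the white leaf (5 mm thick, 136 mm wide, 105 mm from hinge line to free edge), rad. 0: level, out to the stand's -x; 1.571: upright, flat against the backboard's front (end stop). Starts at 0.2 to 0.5, recipe face underneath. The hinge is stiff (0.12 N m): the leaf stays where it is left.
- leaf_knob (a point): Centre of the black knob on a steel stem (8 mm wide) at the leaf's free edge: a cylinder along the stand's y, 12 mm diameter, 16 mm long, 130 mm from the hinge line, 25 mm beyond the edge, at stand y = -35 mm. Its ends can be pinched from above along the stand's y; it turns between the pads as the leaf swings.
- mark (a point): Middle of the orange band (40 mm wide), at the top edge of the backboard and of the raised leaf, in the mid-plane of the two, which together are 11 mm thick (x -5.5 to +5.5 here). At stand x = 0, y = +40, z = 125 mm. Axes as the stand: x across the board, y along the edge, z up.
- rail: Parking rail of the clip, fixed: dark steel foot 60 mm (x) by 100 mm (y), 10 mm high, with an upright aluminium fin 4 mm thick (x), 84 mm long (y), its top at z = 48 mm. Origin: centre of its underside, z up.
- clip: Red metal bag clip, loose, 70 g: half A with the hinge pin (origin on the pin; x across the jaws, y along the pin, z up; tilts with half A as it opens). It starts lips down biting the rail's fin, lips 14 mm clear of its foot, pin 66 mm above the worktop and parallel to the rail's y. Half B mirrors half A; A is on -x. Jaws are 36 mm wide along y, bowed, at most 40 mm over their outsides when open.
- clip_pin (a point): Middle of the clip's pin. Two handles flare up from it to flat black finger pads, 24 mm wide (y), 16 mm tall, centred 32 mm above the pin, 57 mm over their outsides, leaning out 0.3 rad at gape 0. Pinching them along x opens the jaws; fully open they are upright and parallel, 32 mm over outsides, centred 38 mm above the pin, and the lips are 37 mm below it.
- lip_a (a point): Middle of the round black lip bar (5 mm diameter, 36 mm long) of half A; closed on the fin it is 40 mm below the pin and 4.5 mm off the mid-plane.
- lip_b (a point): The same of half B.
- clip_gape (a joint): Opening of the clip, rad: 0 biting the 4 mm fin, -0.1 shut, 0.6 fully open (stop; lips 27 mm apart inside). The spring shuts it; on each finger pad it takes about 5 N to start and 12 N to open fully. As it opens, the pads stay put on the fingers and the pin sinks about 6 mm.
- salt_shaker: Salt shaker, bystander, 44 mm diameter, 90 mm high; origin under its centre.
- honey_jar: Honey jar with green lid, bystander, 64x68x84 mm; origin under its centre.
- tape_roll: Roll of masking tape lying flat, bystander, 104 mm diameter, 25 mm high; origin under its centre.
- dish_brush: Black dish brush lying down, bystander, 36x269x62 mm, long along its y; origin under its centre.
- balm_pot: Low round cream pot, bystander, 90 mm diameter, 32 mm high; origin under its centre.
Things that resemble listed ones, but are neither listed nor needed, are in the scene too. There is more than one size of the stand; the one meant has the size given above. Leave any blue look-alike of the rail alone.

How it is judged:
By the outcome, as a careful person would: the job done as asked, in the order asked, and still so for the second after the job is handed in, while the arm keeps its last pose, push and grip.
It also fails if it takes over 72 s, if anything falls off the work surface, if the arm or the gripper's body presses on something with over 40 N, if the wrist force passes 120 N, or if a joint passes its speed limit or range.

ROBOT

A 6-joint arm with a two-finger parallel gripper is mounted at the origin on a cart in front of the work surface, level with it; the furniture and walls round the work are solid. World frame = base frame: x ahead of the robot, y to its left, z up, the work surface at z = 0. Lengths are in m, angles in rad, forces in N, time in s.
With the tool pointing down it reaches from about 0.25 to 0.8 m from the base axis. Payload 3.9 kg.
Tool frame: the origin (TCP) lies at the very end of the fingers, on their centre line; the grasp point (between the pads) lies 19 mm behind it (bot.grip_point_offset is the z of the grasp point in the tool frame, in m); z points along the fingers, y is the line along which they close (so a half turn about z gives the same grasp; the last joint's range is limited). The gripper opens to 85 mm and grips with 20 to 120 N. Pads are 22 mm wide; open, the fingers measure 114 mm over their backs; the gripper's body (76 mm by 85 mm) begins 54 mm behind the grasp point. The pads swing forward as they close: fully open they stand 13 mm farther back than shut.
Start: joints at [1.226, 0.26, -0.138, 1.173, 0, 1.571], TCP at [0.177, 0.494, 0.21] pointing down, gripper open.
Joint ranges: [-2.78, 2.78], [-0.83, 1.72], [-1.28, 1.37], [-1.9, 2.12], [-1.57, 1.48], [-3.14, 3.14]. Speed limits (rad/s): [2.57, 2.57, 3.14, 3.14, 3.14, 3.14].

INTERFACE

Orientations are given as [roll, pitch, yaw] about the fixed x, y, z axes, in that order (R = Rz(yaw) Ry(pitch) Rx(roll)).
In Python, from plant import bot, viewer, order, spotter gives the robot as it stands.
- The arm moves only by the tool drive_tool, never from a script. Its argument "commands" is a list of rows, each an object with "translation": the shift along the tool's x, y, z in units of 60 mm (1.0 is 60 mm), a list of three; "roll": the turn about the tool's z in rad; "jaw": the closure, from -1 (fully open) to 1 (shut). In form: [{"translation": [x, y, z], "roll": roll, "jaw": jaw}, ...]. A call has 1 to 8 rows; each row is the pose to reach, as a shift and turn from the pose commanded when the call began, along the tool's axes at that moment; what a row does not reach only later rows make up. A row lasts 1/8 s, in which the tool goes at most 62.5 mm and 10.7 degrees, less where a joint would pass 70% of its speed; a pose out of reach is approached as far as the arm can. A call with a gripper value outside its range is refused whole. The fingers move at their own pace and stop on an object; the grip force is fixed at half the most. Time passes only in rows, so rows that repeat a pose let the fingers close. It gives the time, the measured TCP pose, the force, the opening and the grip force at its end, in the units of the state.
- bot.sense(): the state, without advancing time (a new reading comes with each control period).
- viewer.snapshot(name): name is "scene" or "side" or "wrist"; returns a dict with "img" (480x640x3 uint8, red, green, blue), "range_z" (480x640 float32, m along the optical axis (not along the pixel's ray), 0 where there is no reading), "mtx" (3x3 intrinsics, pixels), "eye" and "rotation" of the camera in the world. Camera axes: x right, y up, looking along -z (the intrinsics and any distortion apply to the point x, -y, -z); pixel columns grow to the right and rows downward; lengths in m; the calibration is good to about 2 mm. A picture is of the moment at which its call begins.
- order.sign_off(): hands the job in; it is judged then, once.
Trained networks look in the newest picture that a camera, given by its name, has taken for a name from the list of things; names that differ only in an ending like _2 or _b are one class to them, and where a whole thing is asked for, a point or a joint stands for the part that bears it (a point fixed in the world has none). Each returns a list of dicts, best first, with "score" (0 to 1); they miss things now and then, are a little off and sometimes report something else, mostly with a low value. They report only what shows in the picture. A call takes as long as a camera call. They do not tell look-alikes from the thing itself.
- spotter.regions_of(target, camera): "region" (480x640 bool, what is visible of it) and "location" ([column, row] in pixels, amid what is visible of it).
The state is a dict: "time_s": time; "joint_positions": joint angles; "joint_vel": joint speeds; "joint_efforts": joint torques, N m; "tool_pos": TCP position; "eef_rot": TCP orientation; "ft_force": force on the tool from outside, world axes, zero at the start; "wrist_torque": the same for the moment, N m; "finger_gap": opening from 0.0 (shut) to 1.0 (fully open); "grip_force": force on a finger pad.
Only numpy, scipy, OpenCV 4.12 (cv2) and the standard library are available. Lean on these libraries where they do the work, as an engineer would, in place of code of your own. Each camera call takes 0.05 s, during which the arm holds its last target. There are 200 camera calls.

## Working session

There is one attempt and no reset: what is moved stays moved. The work goes in short steps, Python scripts to look and compute and a tool call to move; the robot and the scene stay as the last step left them, time stands still between calls to the robot, and variables do not carry over. Pictures are saved under pics/ and viewed, at most 10 in all, crops included, and the job is handed in when it is done.

Besides the shell and the picture viewer there is one more tool, called after ">>>" in YAML: its name, and indented under it one key for each argument. drive_tool: Moves the arm, as the interface text tells. Its arguments: {"type":"object","properties":{"commands":{"type":"array"}},"required":["commands"]}

```bash
mkdir -p pics && ls && cat > h.py <<'E'
import numpy as np, cv2
from plant import bot, viewer, order, spotter
def cloud(s):
    v,u=np.mgrid[0:480,0:640]; z=s["range_z"]; K=np.array(s["mtx"])
    p=np.stack([(u-K[0,2])/K[0,0]*z,-(v-K[1,2])/K[1,1]*z,-z],-1)
    return p@np.array(s["rotation"]).T+np.array(s["eye"])
E
python3 - <<'E'
from h import *
print(bot.sense(), bot.grip_point_offset)
for n in ["scene","side"]:
    s=viewer.snapshot(n); print(n,s.keys(),s["eye"],s["rotation"],s["mtx"])
    cv2.imwrite(f"pics/{n}0.png",s["img"][:,:,::-1]); W=cloud(s); np.savez(f"/tmp/{n}0.npz",W=W,z=s["range_z"],img=s["img"])
    for t in ["stand","leaf","leaf_knob","rail","clip","clip_pin","lip_a","salt_shaker","honey_jar","tape_roll","dish_brush","balm_pot"]:
        for r in spotter.regions_of(t,n)[:4]:
            m=r["region"]&(s["range_z"]>0); P=W[m]
            print(t,round(r["score"],2),r["location"],m.sum(),np.median(P,0).round(3) if len(P) else None, (np.percentile(P,2,axis=0).round(3),np.percentile(P,98,axis=0).round(3)) if len(P) else None)
E
```

```text
pics
{'time_s': 0.0, 'joint_positions': array([ 1.22598694e+00,  2.60666341e-01, -1.39359958e-01,  1.17272061e+00,
        2.79856825e-07,  1.57077389e+00]), 'joint_vel': array([-3.48299110e-05, -3.84992003e-04,  2.31095696e-04,  1.50901592e-03,
        2.62586622e-04,  1.82996238e-03]), 'joint_efforts': array([ 7.52736760e-04, -4.05675495e+01,  2.53922403e+01,  1.86792528e-02,
        2.43669128e-04,  6.31770945e-06]), 'tool_pos': array([0.17721356, 0.49341514, 0.20927768]), 'eef_rot': array([-3.13964207e+00, -3.23614110e-07,  2.79680570e+00]), 'ft_force': array([-0.57090923, -0.74896147, -0.0102146 ]), 'wrist_torque': array([-0.02018582, -0.00916964,  0.01882168]), 'grip_force': 0.0, 'finger_gap': 0.9994600756363654} -0.0187
scene dict_keys(['img', 'range_z', 'mtx', 'eye', 'rotation']) [-0.65406067 -1.1246142   1.23837695] [ 0.98906065  0.0210067  -0.75583421] [[592.48913274   0.         313.85149722]
 [  0.         592.48913274 239.4545249 ]
 [  0.           0.           1.        ]]Traceback (most recent call last):
  File "<stdin>", line 5, in <module>
  File "h.py", line 6, in cloud
    return p@np.array(s["rotation"]).T+np.array(s["eye"])
           ~~~~~~~~~~~~~~~~~~~~~~~~~~~^~~~~~~~~~~~~~~~~~~
ValueError: operands could not be broadcast together with shapes (480,640) (3,)
```

```bash
sed -i 's/np.array(s\["rotation"\]).T/Rotation.from_euler("xyz",s["rotation"]).as_matrix().T/; 1i from scipy.spatial.transform import Rotation' h.py
python3 - <<'E'
from h import *
for n in ["scene","side"]:
    s=viewer.snapshot(n); print(n,s["eye"],s["rotation"])
    cv2.imwrite(f"pics/{n}0.png",s["img"][:,:,::-1]); W=cloud(s); np.savez(f"/tmp/{n}0.npz",W=W,z=s["range_z"],img=s["img"])
    for t in ["stand","leaf","leaf_knob","rail","clip","clip_pin","lip_a","salt_shaker","honey_jar","tape_roll","dish_brush","balm_pot"]:
        for r in spotter.regions_of(t,n)[:4]:
            m=r["region"]&(s["range_z"]>0); P=W[m]
            if len(P): print(t,round(r["score"],2),np.round(r["location"]),m.sum(),np.median(P,0).round(3), np.percentile(P,2,axis=0).round(3),np.percentile(P,98,axis=0).round(3))
E
```

```text
scene [-0.65406067 -1.1246142   1.23837695] [ 0.98906065  0.0210067  -0.75583421]
stand 0.79 [288. 258.] 1587 [0.431 0.192 0.056] [ 0.362  0.094 -0.003] [0.552 0.313 0.122]
stand 0.76 [212. 211.] 660 [0.46  0.692 0.027] [0.407 0.63  0.005] [0.509 0.734 0.085]
leaf 0.81 [295. 266.] 338 [0.427 0.141 0.048] [0.354 0.069 0.008] [0.498 0.2   0.078]
leaf 0.47 [216. 215.] 271 [0.439 0.664 0.013] [ 0.397  0.613 -0.006] [0.491 0.715 0.022]
leaf 0.4 [378. 317.] 426 [ 0.438 -0.221  0.01 ] [ 0.411 -0.259 -0.   ] [ 0.465 -0.157  0.049]
leaf 0.18 [291. 259.] 1489 [0.43  0.191 0.058] [0.361 0.092 0.002] [0.507 0.226 0.122]
leaf_knob 0.76 [297. 264.] 311 [0.42  0.14  0.049] [0.353 0.07  0.017] [0.495 0.206 0.079]
leaf_knob 0.55 [217. 214.] 254 [0.449 0.668 0.014] [0.401 0.612 0.001] [0.495 0.717 0.022]
leaf_knob 0.51 [370. 299.] 185 [ 0.449 -0.192  0.072] [ 0.422 -0.206  0.018] [ 0.49  -0.155  0.105]
rail 0.62 [380. 318.] 413 [ 0.437 -0.222  0.01 ] [ 0.41  -0.259  0.001] [ 0.465 -0.162  0.049]
rail 0.59 [417. 341.] 608 [ 0.442 -0.368  0.011] [ 0.414 -0.413 -0.002] [ 0.484 -0.318  0.047]
clip 0.5 [37
[... 2012 characters left out ...]
0.037] [ 0.478 -0.176  0.109]
lip_a 0.53 [297. 327.] 109 [ 0.462 -0.199  0.08 ] [ 0.453 -0.211  0.031] [ 0.478 -0.181  0.109]
salt_shaker 0.96 [374. 355.] 531 [ 0.629 -0.278  0.051] [ 0.612 -0.286  0.007] [ 0.65  -0.261  0.091]
honey_jar 0.91 [360. 250.] 801 [0.637 0.126 0.054] [0.608 0.112 0.001] [0.683 0.244 0.088]
tape_roll 0.86 [356. 286.] 736 [0.622 0.026 0.021] [ 0.575 -0.015  0.001] [0.67  0.08  0.029]
dish_brush 0.8 [304. 198.] 355 [0.493 0.427 0.035] [0.359 0.373 0.002] [0.579 0.516 0.063]
balm_pot 0.95 [368. 322.] 986 [ 0.636 -0.14   0.032] [ 0.596 -0.168  0.006] [ 0.677 -0.085  0.037]
balm_pot 0.43 [295. 322.] 95 [ 0.462 -0.198  0.08 ] [ 0.453 -0.209  0.053] [ 0.476 -0.181  0.109]
```

View pics/scene0.png

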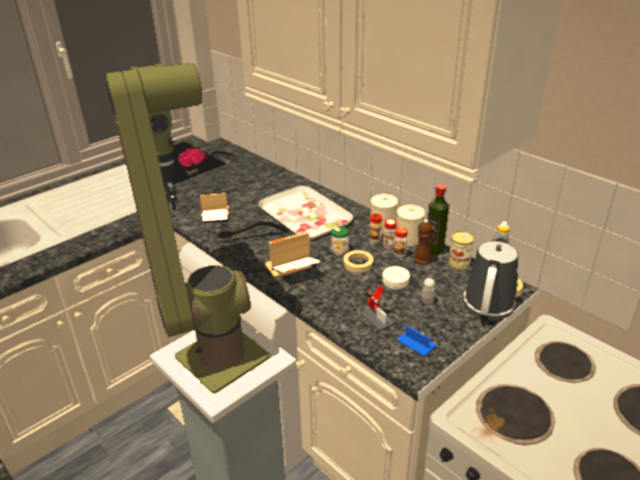

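View pics/side0.png

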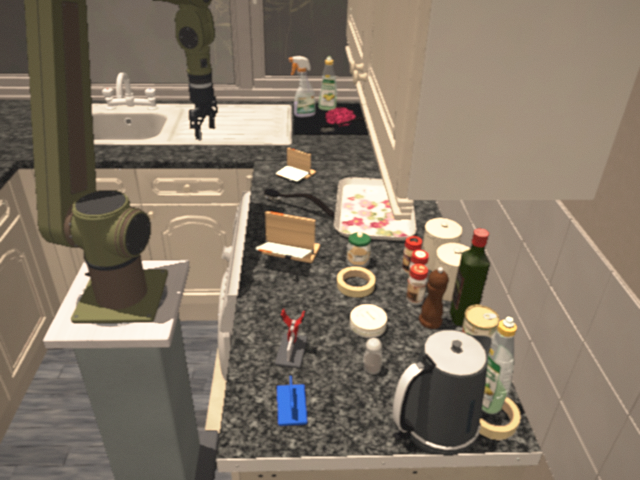

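```bash
python3 - <<'E'
from h import *
def crop(n,c,f): 
    i=np.load(f"/tmp/{n}0.npz")["img"][c[1]:c[3],c[0]:c[2],::-1]; return cv2.resize(i,None,fx=f,fy=f,interpolation=cv2.INTER_CUBIC)
a=crop("side",(240,190,340,290),4);b=crop("side",(250,290,350,390),4)
cv2.imwrite("pics/crop0.png",np.hstack([a,b]))
for n in ["scene","side"]:
    d=np.load(f"/tmp/{n}0.npz");W=d["W"];I=d["img"].astype(int)
    box=lambda lo,hi:((W>lo)&(W<hi)).all(-1)&(d["z"]>0)
    P=W[box([.33,.08,.085],[.56,.3,.12])]
    # board plane front: xy line fit robust
    A=P[:,:2];c=np.median(A,0)
    l=cv2.fitLine(A.astype(np.float32),cv2.DIST_HUBER,0,.005,.005).ravel()
    t=(A-l[2:])@l[:2]
    print(n,"board line dir",l,np.arctan2(l[1],l[0]),"ext",np.percentile(t,[0,1,99,100]),"z",np.percentile(W[box([.33,.08,.085],[.56,.3,.2])][:,2],[98,100]))
    # orange
    m=box([.33,.05,.11],[.56,.3,.14])&(I[...,0]>200)&(I[...,1]<150)&(I[...,2]<100); print("orange",m.sum(),np.median(W[m],0) if m.any() else 0)
    # leaf white
    m=box([.33,.03,.015],[.56,.25,.12])&(I.min(-1)>170); P=W[m]; c=P.mean(0);u,s,v=np.linalg.svd(P-c); print("leaf",m.sum(),c,v,s)
    # knob dark
    m=box([.33,.0,.03],[.56,.1,.13])&(I.max(-1)<70); print("knob",m.sum(),np.median(W[m],0) if m.any() else 0)
    # clip
    m=box([.40,-.26,.03],[.50,-.14,.13])&(I[...,0]>120)&(I[...,1]<60); print("clip red",m.sum(),np.median(W[m],0),np.percentile(W[m],[2,98],axis=0))
    m=box([.40,-.3,.003],[.50,-.1,.012]); m&=(I.max(-1)-I.min(-1)<15); P=W[m]
    print("railfoot",m.sum(), cv2.minAreaRect(W[box([.40,-.3,.008],[.50,-.1,.013])][:,:2].astype(np.float32)*1000))
    P=W[box([.40,-.3,.02],[.50,-.1,.055])&~((I[...,0]>I[...,1]+40))]; print("fin",len(P),cv2.fitLine(P[:,:2].astype(np.float32),cv2.DIST_HUBER,0,.005,.005).ravel(),np.percentile(P,[1,99],axis=0))
E
```

```text
scene board line dir [ 0.9510848  -0.30893004  0.43879136  0.19775978] -0.31406784 ext [-0.07259144 -0.07171597  0.07389667  0.07710481] z [0.12526034 0.12796541]
orange 24 [0.40620101 0.21118726 0.12131372]
leaf 275 [0.42254394 0.14347224 0.04617673] [[-0.91198634  0.40758751 -0.04640414]
 [ 0.38765586  0.81928937 -0.42247825]
 [ 0.13417844  0.40328323  0.90518439]] [0.65406769 0.54510756 0.02162038]
knob 7 [0.43534277 0.06923399 0.07229584]
clip red 149 [ 0.45580868 -0.19250608  0.0724585 ] [[ 0.43282616 -0.20601887  0.03734955]
 [ 0.475319   -0.1717952   0.10573354]]
railfoot 17 ((435.94293212890625, -204.17034912109375), (162.34713745117188, 71.64822387695312), 82.04742431640625)
fin 82 [ 0.1520201   0.9883774   0.43931544 -0.22879703] [[ 0.43199008 -0.25010885  0.02221543]
 [ 0.44917679 -0.16948759  0.05197602]]
side board line dir [ 0.9497517  -0.3130043   0.44377726  0.194735  ] -0.31835467 ext [-0.07597503 -0.0730706   0.072062    0.07418515] z [0.12758757 0.12880487]
orange 24 [0.40457074 0.20964707 0.12602002]
leaf 420 [0.42871672 0.14140252 0.0480781 ] [[ 0.8425107  -0.52764359  0.10848022]
 [ 0.52182905  0.74946011 -0.40743587]
 [ 0.13367932  0.39987721  0.90676792]] [0.82371439 0.69437498 0.02187418]
knob 13 [0.43690125 0.06444534 0.0775525 ]
clip red 108 [ 0.4435691  -0.19274658  0.08518721] [[ 0.42783139 -0.20644459  0.0494195 ]
 [ 0.47578105 -0.17789259  0.1092806 ]]
railfoot 552 ((447.38934326171875, -210.2080535888672), (103.87245178222656, 60.149845123291016), 79.19344329833984)
fin 107 [ 0.20315409  0.9791468   0.44696194 -0.21999525] [[ 0.43889776 -0.25218524  0.02064268]
 [ 0.4550728  -0.18748007  0.05179321]]
```

View pics/crop0.png

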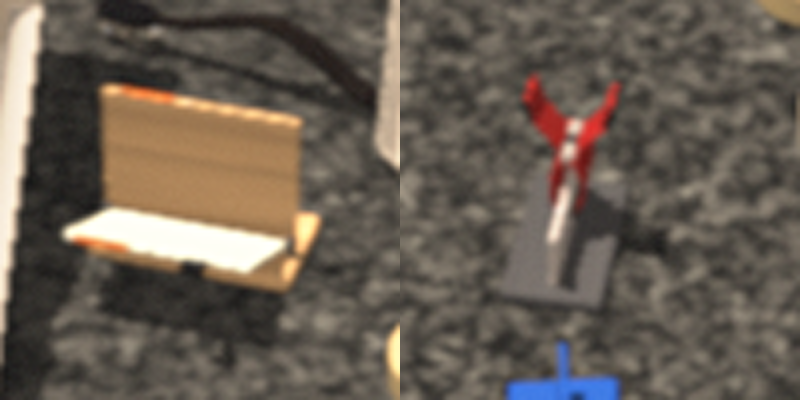

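>>> drive_tool:
  commands:
    - {"translation": [-6.46, -5.17, -0.4], "roll": 1.541, "jaw": -1}
    - {"translation": [-6.46, -5.17, -0.4], "roll": 1.541, "jaw": -1}
    - {"translation": [-6.46, -5.17, -0.4], "roll": 1.541, "jaw": -1}
    - {"translation": [-6.46, -5.17, -0.4], "roll": 1.541, "jaw": -1}
    - {"translation": [-6.46, -5.17, -0.4], "roll": 1.541, "jaw": -1}
    - {"translation": [-6.46, -5.17, -0.4], "roll": 1.541, "jaw": -1}
    - {"translation": [-6.46, -5.17, -0.4], "roll": 1.541, "jaw": -1}
    - {"translation": [-6.46, -5.17, -0.4], "roll": 1.541, "jaw": -1}

```text
time_s: 2.35
tool_pos: [0.4384, 0.0692, 0.2345]
eef_rot: [3.141, -0.001, 1.29]
ft_force: [1.3, 1.2, 0.6]
finger_gap: 1.002
grip_force: 0.0
```

```bash
cat >> h.py <<'E'
def shot(n,name):
    s=viewer.snapshot(n); cv2.imwrite(f"pics/{name}.png",s["img"][:,:,::-1]); W=cloud(s)
    np.savez(f"/tmp/{name}.npz",W=W,z=s["range_z"],img=s["img"]); return s,W
E
python3 - <<'E'
from h import *
s,W=shot("wrist","w1"); print(s["eye"],s["rotation"],bot.sense()["tool_pos"],bot.sense()["eef_rot"])
for t in ["leaf_knob","leaf","stand"]:
    for r in spotter.regions_of(t,"wrist")[:3]:
        m=r["region"]&(s["range_z"]>0); P=W[m]
        if len(P): print(t,round(r["score"],2),np.round(r["location"]),m.sum(),np.median(P,0).round(4), np.percentile(P,2,axis=0).round(3),np.percentile(P,98,axis=0).round(3))
E
```

```text
[0.45730011 0.1333274  0.39919363] [-0.26818071 -0.00070566 -0.27988453] [0.44257792 0.06333091 0.23478398] [3.13488124 0.00367566 1.27915393]
leaf_knob 0.89 [287. 152.] 13959 [0.4285 0.1449 0.0468] [0.36  0.083 0.023] [0.494 0.202 0.071]
leaf 0.97 [287. 148.] 14212 [0.4288 0.1449 0.0464] [0.36  0.077 0.022] [0.495 0.202 0.071]
stand 0.94 [287. 121.] 22723 [0.4358 0.1736 0.0476] [0.364 0.091 0.012] [0.511 0.249 0.126]
```

View pics/w1.png

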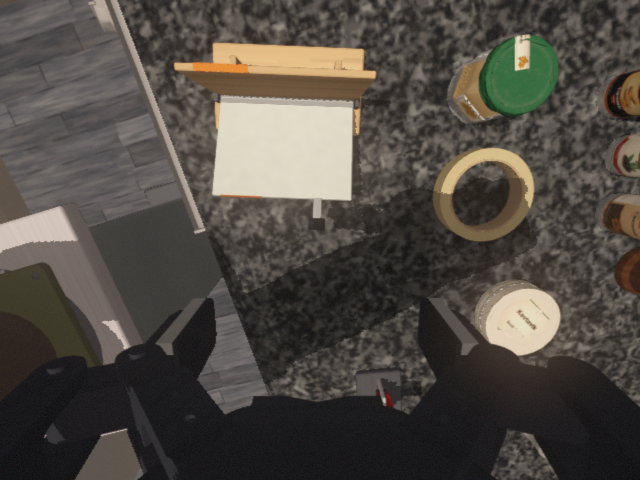

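```bash
python3 - <<'E'
from h import *
s,W=shot("wrist","w2"); I=s["img"].astype(int); b=bot.sense(); print(b["tool_pos"],b["eef_rot"])
roi=np.zeros((480,640),bool); roi[30:250,150:400]=1; ok=roi&(s["range_z"]>0)
top=ok&(abs(W[...,2]-.125)<.004); r=cv2.minAreaRect(W[top][:,:2].astype(np.float32)*1000); print("top",top.sum(),r, np.percentile(W[top][:,2],[5,50,95]))
P=W[top][:,:2].astype(np.float32); l=cv2.fitLine(P,cv2.DIST_HUBER,0,.002,.002).ravel(); print(l,P.mean(0))
m=top&(I[...,0]-I[...,2]>130)&(I[...,1]<0.62*I[...,0]); print("orange",m.sum(),W[m].mean(0),np.percentile(W[m],[2,98],axis=0))
m=ok&(I.min(-1)>150)&(W[...,2]>.015); Q=W[m]; c=Q.mean(0); u,ss,v=np.linalg.svd(Q-c,full_matrices=False); print("leaf",len(Q),c,v[2],"ang",np.arccos(abs(v[2,2])))
k=np.zeros_like(ok); k[205:240,295:340]=1; m=k&ok&(W[...,2]>.05); print("knob/stem",m.sum()); 
m&=(I.max(-1)<70); print("knob",m.sum(),np.median(W[m],0),np.percentile(W[m],[2,98],axis=0), cv2.minAreaRect(W[m][:,:2].astype(np.float32)*1000))
E
```

```text
[0.43695577 0.07115094 0.23394625] [-3.14060251e+00 -1.85680312e-04  1.29679264e+00]
top 1923 ((444.14385986328125, 197.6508331298828), (6.625452041625977, 147.8245849609375), 71.8148422241211) [0.12274653 0.12562383 0.12699652]
[ 0.9493969  -0.31407875  0.44314614  0.19737884] [0.44314584 0.1973789 ]
orange 283 [0.40373819 0.2110855  0.12605702] [[0.38877783 0.20398175 0.12414897]
 [0.4235981  0.217838   0.12747946]]
leaf 13426 [0.42730143 0.1459763  0.04613861] [-0.13301703 -0.40355329 -0.90523545] ang 0.43886282690819467
knob/stem 312
knob 178 [0.4387135  0.06992342 0.08082615] [[0.43148808 0.0637654  0.07786467]
 [0.44604671 0.07588168 0.08247212]] ((438.6831970214844, 69.56536865234375), (10.81983470916748, 14.45612907409668), 74.48993682861328)
```

>>> drive_tool:
  commands:
    - {"translation": [-0.022, 0.032, 0.3], "roll": 0.05, "jaw": 0.1}
    - {"translation": [-0.022, 0.032, 0.9], "roll": 0.05, "jaw": 0.1}
    - {"translation": [-0.022, 0.032, 1.6], "roll": 0.05, "jaw": 0.1}
    - {"translation": [-0.022, 0.032, 2.2], "roll": 0.05, "jaw": 0.1}
    - {"translation": [-0.022, 0.032, 2.6], "roll": 0.05, "jaw": 0.1}
    - {"translation": [-0.022, 0.032, 2.86], "roll": 0.05, "jaw": 0.1}
    - {"translation": [-0.022, 0.032, 2.86], "roll": 0.05, "jaw": 0.1}
    - {"translation": [-0.022, 0.032, 2.86], "roll": 0.05, "jaw": 0.1}

```text
time_s: 3.6
tool_pos: [0.4389, 0.0704, 0.0631]
eef_rot: [3.141, -0.0, 1.249]
ft_force: [0.1, 0.1, 0.2]
finger_gap: 0.454
grip_force: 0.0
```

>>> drive_tool:
  commands:
    - {"translation": [0, 0, 0], "roll": 0, "jaw": 1}
    - {"translation": [0, 0, 0], "roll": 0, "jaw": 1}
    - {"translation": [0, 0, 0], "roll": 0, "jaw": 1}
    - {"translation": [0, 0, 0], "roll": 0, "jaw": 1}
    - {"translation": [0, 0, 0], "roll": 0, "jaw": 1}
    - {"translation": [0, 0, 0], "roll": 0, "jaw": 1}

```text
time_s: 4.35
tool_pos: [0.4388, 0.0693, 0.0625]
eef_rot: [-3.142, 0.0, 1.247]
ft_force: [-0.0, -0.1, -1.0]
finger_gap: 0.004
grip_force: 0.0
```

```bash
python3 - <<'E'
from h import *
s,W=shot("wrist","w3"); 
cv2.imwrite("pics/w3.png",cv2.resize(s["img"][100:400,150:550,::-1],None,fx=2,fy=2))
E
```

```text
(no output)
```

View pics/w3.png

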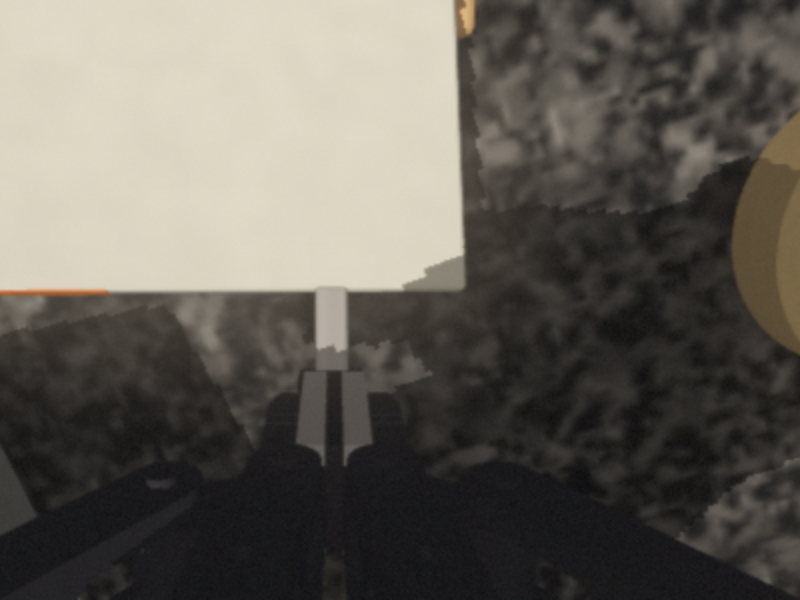

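```bash
python3 - <<'E'
from h import *
s=viewer.snapshot("wrist"); W=cloud(s); b=bot.sense(); R=Rotation.from_euler("xyz",b["eef_rot"]).as_matrix(); t=b["tool_pos"]
print(t,b["finger_gap"],b["grip_force"],s["eye"],s["rotation"])
C=Rotation.from_euler("xyz",s["rotation"]).as_matrix();K=s["mtx"]
for z in [0,-.0187,-.04]:
    p=C.T@(t+R@[0,0,z]-s["eye"]); q=K@(np.array([p[0],-p[1],-p[2]])); print(z,q[:2]/q[2],"depth",q[2])
for r in range(255,340,6): print(r,[(np.round(W[r,c]*1000).astype(int).tolist(),s["img"][r,c].tolist()) for c in (306,310,317,327,333)])
E
```

```text
[0.43883922 0.06932818 0.06246533] 0.00025945589382687164 0.0 [0.46074727 0.13262759 0.22707907] [-0.26896646  0.00036284 -0.32333376]
0 [315.48555339 285.57224061] depth 0.17649443876492713
-0.0187 [315.34459892 300.77481433] depth 0.15846663564396082
-0.04 [315.13916038 322.93228507] depth 0.1379322930516303
255 [([432, 70, 2], [73, 66, 59]), ([442, 88, 70], [182, 174, 165]), ([446, 87, 70], [178, 169, 159]), ([445, 65, 1], [75, 68, 62]), ([449, 63, 1], [74, 69, 62])]
261 [([430, 65, 0], [67, 61, 55]), ([442, 85, 71], [183, 174, 165]), ([445, 84, 70], [178, 170, 160]), ([444, 61, 1], [82, 75, 69]), ([448, 59, 1], [71, 65, 58])]
267 [([429, 61, 1], [65, 61, 54]), ([441, 83, 71], [183, 174, 165]), ([444, 82, 72], [178, 169, 159]), ([443, 57, 2], [69, 63, 58]), ([447, 55, 0], [72, 68, 62])]
273 [([427, 57, 1], [97, 90, 83]), ([440, 81, 74], [180, 173, 163]), ([443, 79, 73], [164, 155, 146]), ([441, 52, 1], [84, 80, 72]), ([445, 51, 0], [95, 89, 81])]
279 [([426, 52, 0], [77, 71, 66]), ([439, 78, 75], [111, 105, 99]), ([442, 77, 74], [110, 104, 98]), ([440, 48, 0], [68, 64, 59]), ([444
[... 961 characters left out ...]
0, 77]), ([448, 77, 117], [83, 80, 75])]
321 [([439, 80, 121], [84, 79, 75]), ([441, 80, 121], [86, 80, 77]), ([443, 79, 121], [29, 25, 25]), ([446, 78, 122], [83, 80, 76]), ([448, 78, 122], [81, 75, 72])]
327 [([440, 81, 127], [31, 30, 30]), ([440, 79, 122], [89, 83, 79]), ([442, 77, 121], [35, 33, 34]), ([446, 79, 127], [29, 28, 31]), ([448, 78, 127], [27, 23, 27])]
333 [([440, 81, 131], [29, 29, 31]), ([441, 81, 131], [29, 30, 30]), ([442, 75, 122], [32, 30, 30]), ([446, 79, 131], [30, 29, 31]), ([448, 79, 131], [26, 26, 24])]
339 [([440, 81, 134], [26, 25, 26]), ([440, 79, 130], [27, 27, 28]), ([441, 73, 122], [33, 29, 32]), ([446, 79, 135], [27, 28, 26]), ([448, 79, 135], [31, 27, 31])]
```

```bash
python3 - <<'E'
from h import *
d=np.load("/tmp/w3.npz");W=d["W"]
for r in range(276,296): print(r,[np.round(W[r,c]*1000).astype(int).tolist() for c in (296,302,309,317,325,332)])
for n in ["scene","side"]:
    s,W=shot(n,n+"1"); m=((W>[.40,.04,.03])&(W<[.48,.11,.16])).all(-1)&(s["range_z"]>0)
    v,u=np.nonzero(m); print(n,u.min(),u.max(),v.min(),v.max())
    for r in range(v.min(),v.max()+1):
        mm=m[r]; print(r,[(c,)+tuple(np.round(W[r,c]*1000).astype(int))+(int(s["img"][r,c].mean()),) for c in np.nonzero(mm)[0]][::3])
E
```

```text
276 [[420, 57, 2], [424, 55, 1], [439, 79, 74], [443, 79, 75], [439, 50, 0], [444, 49, 1]]
277 [[420, 56, 1], [424, 55, 1], [439, 79, 75], [442, 78, 74], [439, 50, 1], [444, 48, 1]]
278 [[419, 55, 1], [423, 54, 1], [439, 78, 74], [442, 78, 75], [439, 49, 0], [444, 47, 1]]
279 [[419, 54, 0], [423, 53, 0], [438, 78, 74], [442, 77, 75], [439, 48, 0], [443, 46, 0]]
280 [[419, 54, 1], [423, 53, 1], [439, 78, 76], [442, 76, 74], [438, 48, 2], [443, 46, 1]]
281 [[419, 53, 1], [423, 52, 1], [438, 78, 76], [442, 76, 75], [438, 47, 1], [443, 45, 0]]
282 [[418, 52, 0], [422, 51, 1], [438, 77, 76], [442, 76, 75], [438, 46, 1], [443, 44, 1]]
283 [[418, 52, 1], [422, 50, 1], [438, 77, 76], [442, 75, 75], [438, 45, 0], [442, 43, 0]]
284 [[418, 51, 1], [434, 77, 74], [438, 76, 75], [442, 75, 76], [445, 73, 74], [442, 43, 0]]
285 [[418, 50, 1], [435, 77, 77], [438, 76, 77], [441, 75, 76], [445, 74, 77], [442, 42, 1]]
286 [[417, 50, 1], [437, 82, 90], [440, 81, 91], [443, 80, 90], [446, 78, 89], [442, 41, -1]]
287 [[417, 49, 1], [437, 81, 91], [440, 81, 91], [461, 133, 227], [446, 78, 91], [441, 41, 1
[... 18500 characters left out ...]
p.int64(437), np.int64(66), np.int64(80), 51), (np.int64(290), np.int64(445), np.int64(68), np.int64(79), 70), (np.int64(295), np.int64(459), np.int64(85), np.int64(66), 233), (np.int64(298), np.int64(467), np.int64(85), np.int64(66), 211), (np.int64(301), np.int64(475), np.int64(84), np.int64(67), 220)]
257 [(np.int64(284), np.int64(429), np.int64(67), np.int64(76), 75), (np.int64(287), np.int64(437), np.int64(64), np.int64(78), 31), (np.int64(290), np.int64(445), np.int64(64), np.int64(78), 60), (np.int64(300), np.int64(472), np.int64(81), np.int64(65), 174)]
258 [(np.int64(285), np.int64(431), np.int64(63), np.int64(75), 46), (np.int64(288), np.int64(440), np.int64(64), np.int64(75), 28)]
```

>>> drive_tool:
  commands:
    - {"translation": [0, 0, 0], "roll": 0, "jaw": 0.1}
    - {"translation": [0, 0, 0], "roll": 0, "jaw": 0.1}
    - {"translation": [0, 0, 0], "roll": 0, "jaw": 0.1}
    - {"translation": [0, 0, 0.2], "roll": 0, "jaw": 0.1}
    - {"translation": [0, 0, 0.45], "roll": 0, "jaw": 0.1}
    - {"translation": [0, 0, 0.45], "roll": 0, "jaw": 0.1}

```text
time_s: 5.3
tool_pos: [0.4373, 0.0691, 0.0341]
eef_rot: [-3.139, 0.002, 1.247]
ft_force: [0.2, -0.0, 0.2]
finger_gap: 0.448
grip_force: 0.0
```

>>> drive_tool:
  commands:
    - {"translation": [0, 0, 0], "roll": 0, "jaw": 1}
    - {"translation": [0, 0, 0], "roll": 0, "jaw": 1}
    - {"translation": [0, 0, 0], "roll": 0, "jaw": 1}
    - {"translation": [0, 0, 0], "roll": 0, "jaw": 1}
    - {"translation": [0, 0, 0], "roll": 0, "jaw": 1}

```text
time_s: 5.92
tool_pos: [0.4384, 0.0694, 0.0355]
eef_rot: [-3.141, -0.0, 1.247]
ft_force: [-2.9, 1.9, 1.3]
finger_gap: 0.168
grip_force: 58.6
```

>>> drive_tool:
  commands:
    - {"translation": [0.081, 0, -0.156], "roll": 0, "jaw": 1}
    - {"translation": [0.173, 0, -0.303], "roll": 0, "jaw": 1}
    - {"translation": [0.277, 0, -0.442], "roll": 0, "jaw": 1}
    - {"translation": [0.391, 0, -0.572], "roll": 0, "jaw": 1}
    - {"translation": [0.515, 0, -0.693], "roll": 0, "jaw": 1}
    - {"translation": [0.649, 0, -0.803], "roll": 0, "jaw": 1}
    - {"translation": [0.791, 0, -0.902], "roll": 0, "jaw": 1}
    - {"translation": [0.94, 0, -0.99], "roll": 0, "jaw": 1}

```text
time_s: 6.92
tool_pos: [0.4561, 0.1231, 0.0951]
eef_rot: [-3.14, 0.001, 1.247]
ft_force: [-4.7, -0.6, -6.2]
finger_gap: 0.167
grip_force: 58.5
```

>>> drive_tool:
  commands:
    - {"translation": [0.156, 0, -0.075], "roll": 0, "jaw": 1}
    - {"translation": [0.317, 0, -0.138], "roll": 0, "jaw": 1}
    - {"translation": [0.483, 0, -0.188], "roll": 0, "jaw": 1}
    - {"translation": [0.653, 0, -0.224], "roll": 0, "jaw": 1}
    - {"translation": [0.825, 0, -0.247], "roll": 0, "jaw": 1}
    - {"translation": [1.021, 0, -0.256], "roll": 0, "jaw": 1}
    - {"translation": [1.06, 0, -0.256], "roll": 0, "jaw": 1}
    - {"translation": [1.06, 0, -0.256], "roll": 0, "jaw": 1}

```text
time_s: 7.92
tool_pos: [0.4764, 0.1841, 0.1109]
eef_rot: [-3.14, -0.001, 1.248]
ft_force: [-6.7, 0.8, 0.4]
finger_gap: 0.167
grip_force: 58.4
```

>>> drive_tool:
  commands:
    - {"translation": [0.05, 0, 0], "roll": 0, "jaw": 1}
    - {"translation": [0.08, 0, 0], "roll": 0, "jaw": 1}
    - {"translation": [0.08, 0, 0], "roll": 0, "jaw": 1}
    - {"translation": [0.08, 0, 0], "roll": 0, "jaw": 1}

```text
time_s: 8.43
tool_pos: [0.4777, 0.1882, 0.1108]
eef_rot: [-3.14, -0.0, 1.247]
ft_force: [-6.7, -0.8, 0.6]
finger_gap: 0.16
grip_force: 58.4
```

```bash
cat >> h.py <<'E'
O=np.array([.4429,.1949,0]); c,s_=np.cos(1.2514),np.sin(1.2514)
RS=np.array([[c,-s_,0],[s_,c,0],[0,0,1]])
def tostand(W): return (W-O)@RS
E
python3 - <<'E'
from h import *
print(bot.sense()["tool_pos"],bot.sense()["ft_force"])
s,W=shot("wrist","w4"); S=tostand(W)*1000; ok=s["range_z"]>0
for lo in range(112,132,4):
    m=ok&(abs(S[...,1])<66)&(S[...,2]>lo)&(S[...,2]<lo+4)&(abs(S[...,0])<40); print("wrist",lo,m.sum(),np.percentile(S[m][:,0],[1,10,50,90,99]).round(1) if m.any() else 0)
s,W=shot("side","s4"); S=tostand(W)*1000; ok=s["range_z"]>0
for lo in range(30,125,15):
    m=ok&(S[...,1]>0)&(S[...,1]<60)&(S[...,2]>lo)&(S[...,2]<lo+15)&(abs(S[...,0])<60); print("side",lo,m.sum(),np.percentile(S[m][:,0],[10,50,90]).round(1) if m.any() else 0)
E
```

```text
[0.4777272  0.18818282 0.11084325] [-6.70597464 -0.84235269  0.57448635]
wrist 112 674 [5.2 5.5 5.9 6.3 6.6]
wrist 116 725 [5.3 5.5 5.9 6.3 6.6]
wrist 120 994 [-1.8 -1.3  5.8  6.3  6.6]
wrist 124 4539 [-5.8 -4.4  1.2  5.5  6.3]
wrist 128 65 [-1.9 -1.5 -1.1 -0.7  9.8]
side 30 83 [-9.1 -5.5 -2.6]
side 45 79 [-10.2  -6.3  -2.4]
side 60 85 [-9.3 -6.5 -1.9]
side 75 80 [-9.5 -5.7 -2. ]
side 90 76 [-10.5  -6.6  -3.1]
side 105 91 [-9.8 -6.4 -1.5]
side 120 84 [-9.9 -3.8  2.6]
```

>>> drive_tool:
  commands:
    - {"translation": [-0.03, 0, 0], "roll": 0, "jaw": 0.1}
    - {"translation": [-0.05, 0, 0], "roll": 0, "jaw": 0}
    - {"translation": [-0.05, 0, 0], "roll": 0, "jaw": 0}
    - {"translation": [-0.05, 0, 0], "roll": 0, "jaw": 0}
    - {"translation": [-0.05, 0, -0.4], "roll": 0, "jaw": 0}
    - {"translation": [-0.05, 0, -1.0], "roll": 0, "jaw": 0}
    - {"translation": [-0.05, 0, -1.8], "roll": 0, "jaw": 0}
    - {"translation": [-0.05, 0, -1.8], "roll": 0, "jaw": -1}

```text
time_s: 9.52
tool_pos: [0.4807, 0.186, 0.2223]
eef_rot: [3.135, -0.006, 1.247]
ft_force: [0.1, 0.3, -0.6]
finger_gap: 0.697
grip_force: 0.0
```

>>> drive_tool:
  commands:
    - {"translation": [-1.0, 0.25, 0], "roll": -0.135, "jaw": -1}
    - {"translation": [-2.0, 0.5, 0], "roll": -0.135, "jaw": -1}
    - {"translation": [-3.0, 0.75, 0], "roll": -0.135, "jaw": -1}
    - {"translation": [-4.0, 1.0, 0], "roll": -0.135, "jaw": -1}
    - {"translation": [-5.0, 1.25, 0], "roll": -0.135, "jaw": -1}
    - {"translation": [-5.8, 1.45, 0], "roll": -0.135, "jaw": -1}
    - {"translation": [-6.25, 1.57, 0], "roll": -0.135, "jaw": -1}
    - {"translation": [-6.25, 1.57, 0], "roll": -0.135, "jaw": -1}

```text
time_s: 10.52
tool_pos: [0.447, -0.2022, 0.2172]
eef_rot: [-3.14, -0.0, 1.378]
ft_force: [0.3, 0.2, -0.1]
finger_gap: 0.999
grip_force: 0.0
```

```bash
python3 - <<'E'
from h import *
import time
viewer.snapshot("wrist");s,W=shot("wrist","w5"); b=bot.sense(); print(b["tool_pos"],b["eef_rot"])
cv2.imwrite("pics/w5.png",s["img"][:,:,::-1])
for t in ["clip","clip_pin","rail"]:
    for r in spotter.regions_of(t,"wrist")[:2]:
        m=r["region"]&(s["range_z"]>0); P=W[m]
        if len(P): print(t,round(r["score"],2),np.round(r["location"]),m.sum(),np.median(P,0).round(4))
I=s["img"].astype(int); ok=(s["range_z"]>0)&((W>[.36,-.32,.0])&(W<[.54,-.1,.13])).all(-1)
m=ok&(I[...,0]>2*I[...,1])&(W[...,2]>.03); print("red",m.sum(),np.percentile(W[m],[1,50,99],axis=0).round(4))
# rail foot
m=ok&(abs(W[...,2]-.010)<.003)&(I.max(-1)-I.min(-1)<25); n,l,st,c=cv2.connectedComponentsWithStats(m.astype(np.uint8)); k=1+st[1:,4].argmax(); print("foot",cv2.minAreaRect(W[l==k][:,:2].astype(np.float32)*1000))
m=ok&(abs(W[...,2]-.048)<.003)&(I.min(-1)>90); P=W[m][:,:2].astype(np.float32); print("fintop",m.sum(),cv2.minAreaRect(P*1000),cv2.fitLine(P,cv2.DIST_HUBER,0,.001,.001).ravel())
E
```

```text
[ 0.44705305 -0.20020837  0.2174356 ] [-3.14010674e+00 -9.33534925e-04  1.38124691e+00]
clip 0.95 [319. 219.] 2177 [ 0.4519 -0.1883  0.0842]
clip 0.63 [337. 218.] 975 [ 0.4673 -0.1917  0.0868]
clip_pin 0.86 [322. 214.] 2178 [ 0.4524 -0.1884  0.0843]
rail 0.87 [320. 232.] 2998 [ 0.4477 -0.2212  0.0108]
rail 0.57 [343. 344.] 3690 [ 0.4496 -0.3589  0.0109]
red 1568 [[ 0.4275 -0.2057  0.0379]
 [ 0.4542 -0.1885  0.0847]
 [ 0.4764 -0.1718  0.1091]]
foot ((454.8277587890625, -174.43417358398438), (31.331762313842773, 59.60918426513672), 79.1346206665039)
fintop 201 ((448.26416015625, -207.77903747558594), (83.08612823486328, 3.9268856048583984), 79.1170425415039) [ 0.19580983  0.9806419   0.44670823 -0.21428578]
```

View pics/w5.png

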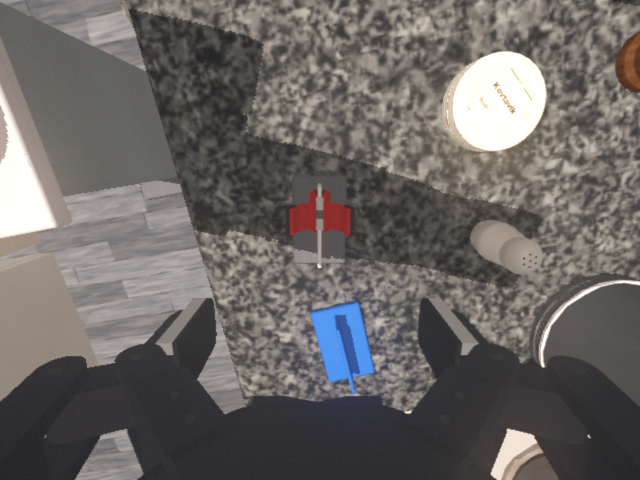

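```bash
python3 - <<'E'
from h import *
d=np.load("/tmp/w5.npz"); W=d["W"]; I=d["img"].astype(int)
a=np.deg2rad(79.15-90); R=np.array([[np.cos(a),-np.sin(a),0],[np.sin(a),np.cos(a),0],[0,0,1]])
S=(W-[.4483,-.2078,0])@R*1000
ok=(d["z"]>0)&(abs(S[...,0])<45)&(abs(S[...,1])<60)
for lo in range(40,120,6):
    m=ok&(S[...,2]>lo)&(S[...,2]<=lo+6)
    if m.sum()>3: print(lo,m.sum(),"x",np.percentile(S[m][:,0],[1,25,50,75,99]).round(1),"y",np.percentile(S[m][:,1],[1,50,99]).round(1),np.median(I[m],0))
m=ok&(S[...,2]>90)
for sg in(-1,1):
    q=S[m&(sg*S[...,0]>0)]; print(sg,len(q),q.min(0),q.max(0))
E
```

```text
40 6 x [-8.9 -6.5  2.5  7.7  8.9] y [35.  36.1 39.9] [130.5  55.   53. ]
46 207 x [-7.5 -1.  -0.   1.   7.5] y [-41.2 -13.5  41.4] [170. 158. 151.]
52 20 x [-9.8 -9.6 -0.1  9.5  9.7] y [ 0.5 31.6 35.8] [133.   53.5  52.5]
58 58 x [-8.8 -7.6 -0.1  7.5  8.7] y [ 0.8 30.8 36.1] [133.  44.  42.]
64 125 x [-6.6 -3.9  0.8  3.7  6.4] y [ 0.6 30.  36.1] [137.  53.  50.]
70 407 x [-7.3 -2.9 -0.1  3.5  7.2] y [ 4.1 18.4 32.9] [141.  75.  74.]
76 285 x [-11.8  -9.2   6.2   9.   11.6] y [ 6.8 18.8 30.1] [140.  46.  44.]
82 288 x [-16.1 -13.6  11.4  14.   16.5] y [ 6.6 18.5 30.1] [141.  46.  44.]
88 161 x [-19.5 -17.   15.5  17.3  19.7] y [ 6.8 20.4 30.2] [139.  46.  44.]
94 157 x [-23.  -19.1 -18.2  19.3  22.8] y [ 7.7 19.8 30.2] [133.  44.  43.]
100 192 x [-28.3 -21.2  19.9  21.3  28.4] y [ 7.2 20.8 30.1] [132.  45.  43.]
106 404 x [-28.1 -24.8  21.7  24.9  27.9] y [ 6.9 18.6 30.1] [94.5 49.  48. ]
-1 19122 [-44.99955076  -5.10553375  90.02360035] [-6.02928529e-04  3.03435296e+01  3.42805275e+02]
1 19201 [ 3.16115959e-04 -5.50642794e+00  9.00570545e+01] [ 44.99853922  30.39096481 342.70024369]
```

>>> drive_tool:
  commands:
    - {"translation": [0.188, 0.045, 0.3], "roll": 0, "jaw": -1}
    - {"translation": [0.188, 0.045, 0.9], "roll": 0, "jaw": -1}
    - {"translation": [0.188, 0.045, 1.5], "roll": 0, "jaw": -1}
    - {"translation": [0.188, 0.045, 2.1], "roll": 0, "jaw": -1}
    - {"translation": [0.188, 0.045, 2.5], "roll": 0, "jaw": -1}
    - {"translation": [0.188, 0.045, 2.82], "roll": 0, "jaw": -1}
    - {"translation": [0.188, 0.045, 2.82], "roll": 0, "jaw": -1}
    - {"translation": [0.188, 0.045, 2.82], "roll": 0, "jaw": -1}

```text
time_s: 11.78
tool_pos: [0.453, -0.1897, 0.0498]
eef_rot: [3.141, 0.0, 1.383]
ft_force: [1.1, 0.6, -0.3]
finger_gap: 1.002
grip_force: 0.0
```

```bash
python3 - <<'E'
from h import *
b=bot.sense(); print(b["tool_pos"],b["eef_rot"],b["ft_force"])
a=np.deg2rad(79.15-90); R=np.array([[np.cos(a),-np.sin(a),0],[np.sin(a),np.cos(a),0],[0,0,1]])
outs=[]
for n in("wrist","side"):
    s,W=shot(n,n+"6"); S=(W-[.4518,-.1896,0])@R*1000; I=s["img"].astype(int)
    for lo in range(72,140,8):
        m=(s["range_z"]>0)&(abs(S[...,0])<75)&(abs(S[...,1])<25)&(S[...,2]>lo)&(S[...,2]<=lo+8); red=m&(I[...,0]>2*I[...,1]); g=m&~red
        L=S[g&(S[...,0]<-32)];Rr=S[g&(S[...,0]>32)]
        f=lambda q:(len(q),np.percentile(q[:,0],[3,97]).round(1).tolist(),np.percentile(q[:,1],[3,97]).round(1).tolist()) if len(q)>2 else 0
        print(n,lo,"red",f(S[red]),"L",f(L),"R",f(Rr))
w=cv2.imread("pics/wrist6.png")[150:450,120:520]; q=cv2.imread("pics/side6.png")[260:380,240:340]
cv2.imwrite("pics/c6.png",np.hstack([cv2.resize(w,(400,300)),cv2.resize(q,(250,300))]))
E
```

```text
[ 0.45300397 -0.18973168  0.04979744] [3.14059912e+00 1.36908780e-04 1.38287170e+00] [ 1.12899984  0.57289566 -0.25223098]
wrist 72 red (1456, [-9.6, 9.8], [-10.8, 11.6]) L 0 R 0
wrist 80 red (1749, [-15.8, 16.1], [-10.8, 11.7]) L (91, [-41.4, -40.7], [-9.5, 8.2]) R (89, [44.1, 44.8], [-8.8, 8.5])
wrist 88 red (1074, [-18.9, 19.4], [-10.3, 11.8]) L (510, [-52.4, -40.7], [-10.4, 11.1]) R (512, [44.0, 55.6], [-10.0, 11.3])
wrist 96 red (1133, [-21.2, 21.5], [-9.8, 10.8]) L (672, [-54.1, -40.7], [-9.9, 11.1]) R (674, [44.0, 57.1], [-10.1, 11.3])
wrist 104 red (1297, [-24.2, 24.6], [-9.9, 10.6]) L (829, [-53.9, -40.6], [-9.6, 11.1]) R (810, [44.0, 57.2], [-9.4, 11.4])
wrist 112 red 0 L (693, [-53.5, -40.7], [-4.2, 11.3]) R (717, [44.0, 56.9], [-4.0, 11.4])
wrist 120 red 0 L (630, [-58.4, -40.7], [3.0, 12.1]) R (625, [44.0, 61.7], [3.2, 12.4])
wrist 128 red 0 L (1970, [-67.9, -39.2], [-3.0, 13.5]) R (1915, [42.6, 70.7], [-1.7, 13.7])
wrist 136 red 0 L (6463, [-70.1, -42.0], [-9.7, 12.6]) R (6463, [44.5, 73.0], [-9.4, 13.0])
side 72 red (37, [-12.0, 7.5], [-13.0, 9.1]) L 0 R 0
side 80 red (42, [-18.3, 15.4], [-14.0, 10.9]) L (3, [-49.0, -42.1], [-6.1, 3.7]) R 0
side 88 red (20, [-20.2, 18.4], [-13.0, 7.3]) L (13, [-52.9, -41.1], [-12.7, -3.1]) R (9, [44.9, 55.4], [-12.3, -7.0])
side 96 red (25, [-23.2, 22.3], [-12.9, 9.2]) L (17, [-53.5, -41.1], [-12.7, 4.3]) R (23, [45.0, 57.1], [-13.3, 1.7])
side 104 red (24, [-25.5, 25.0], [-14.4, 6.7]) L (21, [-53.4, -41.5], [-13.1, 4.1]) R (13, [44.9, 56.5], [-14.5, -1.6])
side 112 red 0 L (17, [-53.4, -41.4], [-12.2, 5.8]) R (20, [44.5, 57.5], [-14.0, -4.2])
side 120 red 0 L (14, [-58.5, -41.6], [-13.6, -3.1]) R (13, [44.0, 57.3], [-13.8, -4.3])
side 128 red 0 L (34, [-68.2, -41.9], [-14.6, 2.7]) R (45, [42.4, 70.9], [-14.7, 10.2])
side 136 red 0 L (70, [-71.0, -36.9], [-14.9, 6.9]) R (71, [38.2, 74.1], [-15.8, 8.8])
```

View pics/c6.png

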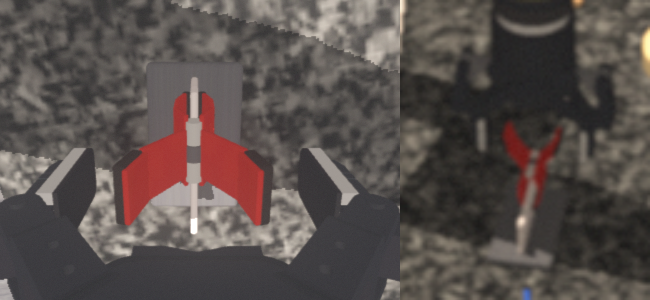

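>>> drive_tool:
  commands:
    - {"translation": [0, -0.027, 0], "roll": 0, "jaw": -1}
    - {"translation": [0, -0.027, 0], "roll": 0, "jaw": 1}
    - {"translation": [0, -0.027, 0], "roll": 0, "jaw": 1}
    - {"translation": [0, -0.027, 0], "roll": 0, "jaw": 1}
    - {"translation": [0, -0.027, 0], "roll": 0, "jaw": 1}
    - {"translation": [0, -0.027, 0], "roll": 0, "jaw": 1}
    - {"translation": [0, -0.027, 0], "roll": 0, "jaw": 1}
    - {"translation": [0, -0.027, 0], "roll": 0, "jaw": 1}

```text
time_s: 12.88
tool_pos: [0.4507, -0.1898, 0.049]
eef_rot: [-3.141, -0.0, 1.382]
ft_force: [0.2, -0.5, -1.4]
finger_gap: 0.352
grip_force: 64.8
```

```bash
python3 - <<'E'
from h import *
b=bot.sense(); print(b["tool_pos"],b["eef_rot"],b["ft_force"],b["finger_gap"],b["grip_force"])
a=np.deg2rad(79.15-90); R=np.array([[np.cos(a),-np.sin(a),0],[np.sin(a),np.cos(a),0],[0,0,1]])
s,W=shot("wrist","w7"); S=(W-[.4518,-.1896,0])@R*1000; I=s["img"].astype(int)
for lo in range(8,130,8):
    m=(s["range_z"]>0)&(abs(S[...,0])<45)&(abs(S[...,1])<25)&(S[...,2]>lo)&(S[...,2]<=lo+8); red=m&(I[...,0]>2*I[...,1]); g=m&~red
    f=lambda q:(len(q),np.percentile(q[:,0],[3,97]).round(1).tolist(),np.percentile(q[:,1],[3,97]).round(1).tolist()) if len(q)>2 else 0
    print(lo,"red",f(S[red]),"other",f(S[g]))
w=s["img"][150:450,120:520,::-1]; s2,_=shot("side","s7"); q=s2["img"][260:380,240:340,::-1]
cv2.imwrite("pics/c7.png",np.hstack([w,cv2.resize(q,(250,300))]))
E
```

```text
[ 0.45069928 -0.18976019  0.04903602] [-3.14149419e+00 -4.23735453e-05  1.38179768e+00] [ 0.17038227 -0.46884776 -1.43436052] 0.35178554381481125 64.80499148368835
8 red 0 other (3508, [-28.4, 28.6], [-14.3, 24.3])
16 red (10, [-16.4, 17.6], [17.0, 17.8]) other (105, [-17.8, 18.3], [12.3, 23.2])
24 red (30, [-17.0, 17.6], [15.5, 18.0]) other (24, [-6.3, 7.0], [17.6, 23.4])
32 red (215, [-16.9, 17.6], [-6.1, 18.0]) other (49, [-17.4, 17.9], [-7.9, 23.3])
40 red (330, [-15.3, 15.8], [-2.7, 17.9]) other (75, [-1.9, 12.0], [-23.9, 23.3])
48 red (683, [-12.5, 12.8], [2.4, 17.8]) other (175, [-1.8, 2.1], [-24.6, 22.3])
56 red (465, [-5.7, 6.0], [-16.7, 17.7]) other (576, [-2.3, 2.6], [-14.8, 15.0])
64 red (675, [-6.2, 6.0], [-10.7, 11.9]) other (7, [-13.9, 13.0], [-12.3, 6.7])
72 red (789, [-9.1, 8.7], [-10.6, 11.9]) other (181, [-26.8, 25.0], [-11.3, 10.8])
80 red (315, [-11.7, 11.5], [-9.8, 12.1]) other (486, [-28.2, 27.2], [6.0, 11.7])
88 red (189, [-10.9, 10.3], [-6.7, 11.2]) other (737, [-28.2, 27.2], [5.8, 12.0])
96 red (803, [-11.5, 10.8], [-9.6, 10.9]) other (1968, [-26.2, 24.9], [-10.5, 11.9])
104 red 0 other (1329, [-21.3, 20.4], [-10.6, 11.1])
112 red 0 other (1737, [-38.3, 37.8], [-4.2, 13.1])
120 red 0 other (5583, [-42.9, 43.2], [-10.1, 12.9])
128 red 0 other (4457, [-44.1, 44.0], [-11.6, 11.9])
```

View pics/c7.png

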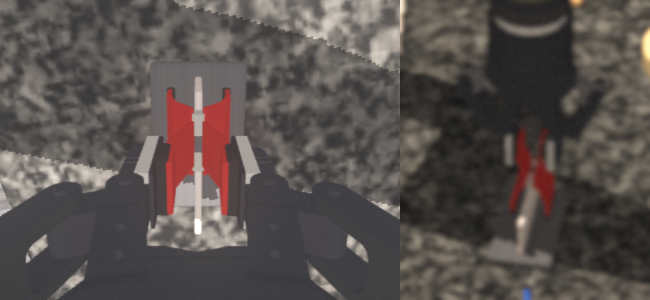

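>>> drive_tool:
  commands:
    - {"translation": [0, 0, -0.08], "roll": 0, "jaw": 1}
    - {"translation": [0, 0, -0.25], "roll": 0, "jaw": 1}
    - {"translation": [0, 0, -0.5], "roll": 0, "jaw": 1}
    - {"translation": [0, 0, -0.9], "roll": 0, "jaw": 1}
    - {"translation": [0, 0, -1.5], "roll": 0, "jaw": 1}
    - {"translation": [0, 0, -2.2], "roll": 0, "jaw": 1}
    - {"translation": [0, 0, -2.7], "roll": 0, "jaw": 1}
    - {"translation": [0, 0, -2.83], "roll": 0, "jaw": 1}

```text
time_s: 13.98
tool_pos: [0.4522, -0.1904, 0.2216]
eef_rot: [3.137, 0.001, 1.382]
ft_force: [-0.3, 0.3, -1.4]
finger_gap: 0.35
grip_force: 64.8
```

>>> drive_tool:
  commands:
    - {"translation": [0.4, -0.12, 0], "roll": -0.1, "jaw": 1}
    - {"translation": [1.0, -0.31, 0], "roll": -0.25, "jaw": 1}
    - {"translation": [1.6, -0.5, 0], "roll": -0.4, "jaw": 1}
    - {"translation": [2.3, -0.72, 0], "roll": -0.55, "jaw": 1}
    - {"translation": [3.0, -0.94, 0], "roll": -0.7, "jaw": 1}
    - {"translation": [3.7, -1.16, 0], "roll": -0.85, "jaw": 1}
    - {"translation": [4.4, -1.38, 0], "roll": -1.0, "jaw": 1}
    - {"translation": [5.0, -1.56, 0], "roll": -1.15, "jaw": 1}

```text
time_s: 14.98
tool_pos: [0.4141, 0.1238, 0.2179]
eef_rot: [-3.14, -0.001, 2.537]
ft_force: [0.1, 1.0, -0.8]
finger_gap: 0.353
grip_force: 64.8
```

>>> drive_tool:
  commands:
    - {"translation": [0.35, 0.39, 0], "roll": -0.12, "jaw": 1}
    - {"translation": [0.65, 0.73, 0], "roll": -0.22, "jaw": 1}
    - {"translation": [0.88, 0.98, 0], "roll": -0.29, "jaw": 1}
    - {"translation": [0.953, 1.066, 0], "roll": -0.29, "jaw": 1}
    - {"translation": [0.953, 1.066, 0], "roll": -0.29, "jaw": 1}
    - {"translation": [0.953, 1.066, 0], "roll": -0.29, "jaw": 1}

```text
time_s: 15.72
tool_pos: [0.4048, 0.2068, 0.2186]
eef_rot: [-3.141, -0.0, 2.82]
ft_force: [0.2, -0.2, 0.2]
finger_gap: 0.357
grip_force: 64.8
```

```bash
cat > meas.py <<'E'
from h import *
def meas(tag):
    b=bot.sense(); print(b["tool_pos"],b["eef_rot"],b["ft_force"],b["finger_gap"],b["grip_force"]); print("TCP stand",(tostand(b["tool_pos"])*1000).round(1))
    f=lambda q:(len(q),np.percentile(q[:,0],[3,97]).round(1).tolist(),np.percentile(q[:,1],[3,97]).round(1).tolist(),np.percentile(q[:,2],[0,5,95]).round(0).tolist()) if len(q)>2 else 0
    for n in("wrist","side","scene"):
        s,W=shot(n,n+tag); S=tostand(W)*1000; I=s["img"].astype(int); ok=s["range_z"]>0
        m=ok&(abs(S[...,0])<45)&(abs(S[...,1]-40)<30)&(S[...,2]>90)
        red=m&(I[...,0]>2*I[...,1])&(I[...,1]<1.4*I[...,2]); print(n,"red all",f(S[red]))
        if n=="wrist":
            for lo in range(100,280,10):
                k=(S[...,2]>lo)&(S[...,2]<=lo+10); print(lo,"red",f(S[red&k]),"oth",f(S[m&~red&k]))
E
python3 -c "
from meas import *
meas('8')
w=cv2.imread('pics/wrist8.png')[60:460,100:500]; q=cv2.imread('pics/side8.png')[160:280,240:340]
cv2.imwrite('pics/c8.png',np.hstack([w,cv2.resize(q,(333,400))]))"
```

```text
[0.40480533 0.20683403 0.21862552] [-3.14081642e+00 -2.71878749e-04  2.82041729e+00] [ 0.22016214 -0.16413146  0.15981458] 0.35743437565616065 64.80333209037781
TCP stand [ -0.6  39.9 218.6]
wrist red all (4497, [-15.4, 14.7], [29.7, 57.3], [193.0, 210.0, 272.0])
100 red 0 oth (13, [-5.5, 3.3], [62.0, 67.7], [101.0, 101.0, 109.0])
110 red 0 oth (15, [-5.8, 5.8], [59.6, 67.7], [112.0, 112.0, 120.0])
120 red 0 oth (825, [-6.0, 5.7], [26.8, 67.7], [120.0, 124.0, 127.0])
130 red 0 oth 0
140 red 0 oth 0
150 red 0 oth 0
160 red 0 oth 0
170 red 0 oth 0
180 red 0 oth (36, [-18.2, 18.8], [52.2, 57.9], [187.0, 187.0, 190.0])
190 red (22, [-17.1, 16.9], [55.7, 58.1], [193.0, 193.0, 199.0]) oth (63, [-17.5, 17.7], [53.0, 58.0], [190.0, 190.0, 198.0])
200 red (200, [-17.4, 16.8], [33.7, 57.9], [201.0, 204.0, 210.0]) oth (65, [-17.6, 17.6], [32.9, 57.9], [200.0, 201.0, 207.0])
210 red (518, [-15.3, 15.2], [38.7, 57.6], [210.0, 211.0, 220.0]) oth (29, [-12.7, 15.2], [41.0, 58.0], [210.0, 211.0, 220.0])
220 red (684, [-10.7, 10.5], [23.7, 57.7], [220.0, 220.0, 228.0]) oth (461, [-2.9, 2.9], [25.1, 57.7], [220.0, 224.0, 230.0])
230 red (752, [-5.7, 5.0], [29.3, 51.8], [230.0, 231.0, 239.0]) oth (159, [-2.4, 2.0], [28.3, 51.5], [230.0, 230.0, 232.0])
240 red (974, [-9.5, 8.5], [29.2, 51.8], [240.0, 241.0, 249.0]) oth (205, [-27.0, 25.5], [45.9, 50.8], [240.0, 244.0, 250.0])
250 red (335, [-12.2, 11.3], [30.4, 52.0], [250.0, 250.0, 259.0]) oth (642, [-28.5, 27.0], [46.0, 51.9], [250.0, 251.0, 260.0])
260 red (301, [-11.1, 10.2], [31.5, 51.1], [260.0, 260.0, 270.0]) oth (1024, [-28.4, 27.0], [45.8, 52.1], [260.0, 261.0, 270.0])
270 red (711, [-11.8, 10.7], [30.0, 50.5], [270.0, 271.0, 272.0]) oth (2614, [-20.5, 19.1], [29.2, 50.9], [270.0, 270.0, 279.0])
side red all (241, [-23.0, 17.2], [23.5, 56.8], [187.0, 193.0, 259.0])
scene red all (66, [-24.7, 16.6], [28.0, 60.2], [184.0, 185.0, 269.0])
```

View pics/c8.png

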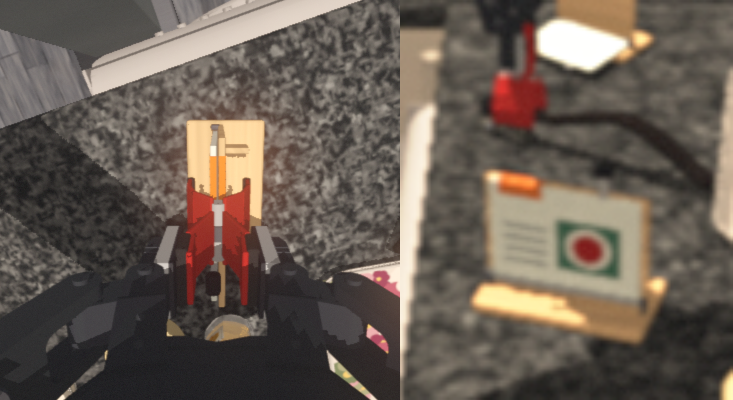

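>>> drive_tool:
  commands:
    - {"translation": [0, 0, 0.15], "roll": 0, "jaw": 1}
    - {"translation": [0, 0, 0.4], "roll": 0, "jaw": 1}
    - {"translation": [0, 0, 0.65], "roll": 0, "jaw": 1}
    - {"translation": [0, 0, 0.9], "roll": 0, "jaw": 1}
    - {"translation": [0, 0, 1.1], "roll": 0, "jaw": 1}
    - {"translation": [0, 0, 1.25], "roll": 0, "jaw": 1}
    - {"translation": [0, 0, 1.35], "roll": 0, "jaw": 1}
    - {"translation": [0, 0, 1.37], "roll": 0, "jaw": 1}

```text
time_s: 16.88
tool_pos: [0.4048, 0.2076, 0.1364]
eef_rot: [-3.141, -0.0, 2.822]
ft_force: [0.8, 0.6, -1.0]
finger_gap: 0.349
grip_force: 64.8
```

>>> drive_tool:
  commands:
    - {"translation": [0, 0, 0], "roll": 0, "jaw": 1}
    - {"translation": [0, 0, 0], "roll": 0, "jaw": 1}
    - {"translation": [0, 0, 0], "roll": 0, "jaw": 1}

```text
time_s: 17.25
tool_pos: [0.4052, 0.2078, 0.1369]
eef_rot: [3.141, 0.0, 2.822]
ft_force: [0.7, -0.4, -0.7]
finger_gap: 0.354
grip_force: 64.8
```

```bash
python3 -c "
from meas import *
meas('9')
w=cv2.imread('pics/wrist9.png')[60:460,100:500]; q=cv2.imread('pics/side9.png')[180:280,240:340]
cv2.imwrite('pics/c9.png',np.hstack([w,cv2.resize(q,(400,400))]))"
```

```text
[0.40516209 0.207762   0.1369416 ] [3.14113849e+00 4.53897784e-04 2.82182914e+00] [ 0.67713321 -0.4078739  -0.67760025] 0.35449119432567644 64.80347871780396
TCP stand [  0.4  39.9 136.9]
wrist red all (4406, [-13.9, 15.6], [29.7, 57.3], [111.0, 130.0, 190.0])
100 red 0 oth (110, [-17.0, 19.3], [52.5, 67.6], [101.0, 103.0, 110.0])
110 red (25, [-15.8, 18.0], [56.1, 58.1], [111.0, 112.0, 119.0]) oth (75, [-15.8, 18.4], [54.8, 67.7], [110.0, 111.0, 120.0])
120 red (215, [-15.7, 17.8], [34.0, 57.8], [121.0, 124.0, 130.0]) oth (804, [-16.2, 18.1], [11.0, 68.7], [120.0, 122.0, 127.0])
130 red (620, [-13.8, 15.6], [39.5, 57.6], [130.0, 131.0, 140.0]) oth (22, [-11.2, 15.7], [52.8, 58.0], [130.0, 131.0, 139.0])
140 red (594, [-8.5, 10.4], [23.5, 57.6], [140.0, 140.0, 149.0]) oth (628, [-2.0, 3.5], [25.2, 57.0], [140.0, 144.0, 149.0])
150 red (828, [-5.5, 6.7], [29.2, 51.8], [150.0, 151.0, 160.0]) oth (25, [-14.9, 15.3], [28.0, 51.6], [150.0, 150.0, 160.0])
160 red (933, [-8.9, 9.9], [29.6, 51.8], [160.0, 161.0, 169.0]) oth (301, [-26.3, 26.6], [29.0, 50.8], [160.0, 163.0, 170.0])
170 red (2
[... 344 characters left out ...]
, 51.1], [190.0, 190.0, 199.0])
200 red 0 oth (2359, [-39.7, 39.8], [36.7, 53.1], [200.0, 201.0, 210.0])
210 red 0 oth (7928, [-43.4, 43.5], [29.2, 52.1], [210.0, 211.0, 219.0])
220 red 0 oth (4815, [-44.2, 44.1], [28.0, 56.7], [220.0, 221.0, 230.0])
230 red 0 oth (8470, [-44.7, 44.7], [29.4, 56.9], [230.0, 231.0, 239.0])
240 red 0 oth (9218, [-42.7, 42.3], [43.6, 57.1], [240.0, 241.0, 249.0])
250 red 0 oth (9951, [-27.6, 28.1], [49.5, 59.6], [250.0, 251.0, 259.0])
260 red 0 oth (1500, [-18.3, 18.7], [58.0, 60.0], [260.0, 260.0, 262.0])
270 red 0 oth 0
side red all (187, [-21.0, 15.7], [24.3, 53.9], [106.0, 115.0, 184.0])
scene red all (61, [-22.0, 17.4], [28.0, 57.0], [107.0, 110.0, 191.0])
```

View pics/c9.png

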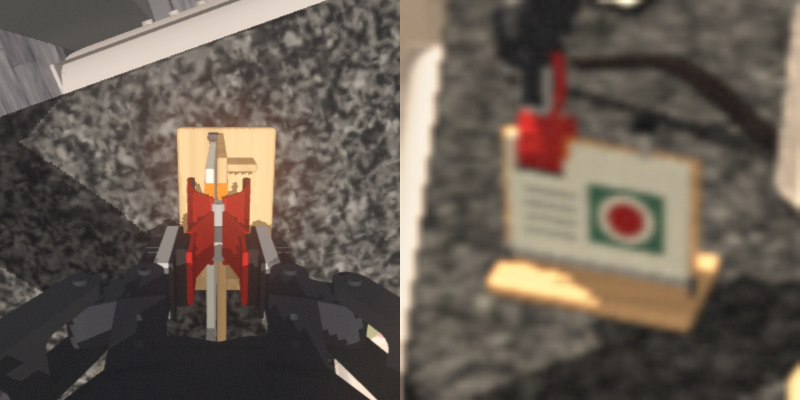

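```bash
python3 -c "
from h import *
print(order.sign_off())"
```

```text
the job is handed in; nothing more can be done
None
```

The job is handed in, with no verdict returned: the leaf is fully up with its recipe facing out, and the gripper holds the red clip wide open over leaf and board at the orange band. Its lips are about 18 mm below the edge, with about 6–8 mm clear on each side by the camera measurements.

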